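Lay a standing model container down on its loading pad

TASK

On the model railway's container yard the yellow container has been left standing on end on the grey loading pad. Push it over with the fingers so that it topples towards the red stop and lies along the pad on its floor, then push it along the pad until its end is right up against the red stop, square to it and between the two white lines. Only push it, never lift it, and leave the lorry, the blue container and the two recycling bins where they stand.

Things in the scene. Friction and masses are not known exactly. Their poses are not given: they have to be found in the camera images.
- pad: Fixed grey loading pad, a slab 300 (x) by 120 (y) by 6 mm thick lying on the ground (z = 0), its place and heading different at every start. Origin at the centre of its underside; its x axis points along the pad towards the red stop. Two white lines run along it, inner edges at y = -45 and +45 mm.
- stop_face (a point): Middle of the near face of the red stop, at the pad's top surface (pad frame x = 120, y = 0, z = 6 mm). The stop is a fixed red block 92 mm wide (across the pad), 18 mm thick and 24 mm high above the ground.
- container: Loose yellow ribbed container, 135 mm long, 54 wide, 58 from floor to roof, 0.14 to 0.28 kg, standing on end on the pad. Origin: centre of the end it stands on at the start. z runs along its length (up at the start), x points out of its dark floor face (at +29 mm; at the start towards the stop within 6 degrees). Laid down properly, x points straight down and z along the pad's x.
- container_center (a point): Centre of the yellow container (67.5 mm along its z). At the start 182 to 208 mm from the stop's face, up to 8 mm off the pad's middle line. A slow level push near its top tips it about its bottom edge; it falls by itself once tilted about 23 degrees, then lies about 15 to 50 mm short of the stop. Lying, it is 58 mm high and slides under a push of a few newtons.
- blue_container: Bystander: loose blue container of the same size (135 x 54 x 58 mm) lying on its floor on the ground beside the pad; origin at the centre of its underside, x along its length.
- lorry: Bystander: loose model lorry tractor with a white cab, 125 long (x) by 54 wide by 68 mm high, on the ground beside the pad; origin at the centre of its underside.
- green_bin: Bystander: loose green dome-shaped recycling bin, 36 mm across and 44 mm high, beside the pad; origin at the centre of its underside.
- blue_bin: Bystander: loose blue dome-shaped recycling bin, same size, beside the pad; origin at the centre of its underside.

How it is judged (in metres and radians):
On the way:
1. the container has been tipped over and lies on its floor (angle between container's own x axis and vertical above 3.04 rad and z of container_center in the frame of pad below 0.041 m), for 0.1 s.
At the end, for the whole second after the job is handed in: The yellow container lies at rest flat on the pad on its floor (within 4.5 degrees), its end within 4 mm of the red stop, square to the stop within 5 degrees, and its middle within 18 mm of the pad's middle line, so that it is between the white lines (angle between container's own x axis and vertical above 3.06 rad and x of container_center in the frame of pad between 0.0485 and 0.056 m and y of container_center in the frame of pad between -0.018 and 0.018 m and z of container_center in the frame of pad between 0.031 and 0.039 m and angle between the z axis of container and the x axis of pad, either way round below 0.09 rad and linear speed of container below 0.01 m/s); the robot touches nothing.
It fails at once if the container is lifted off the pad (its centre more than 95 mm above the ground, more than 60 mm when lying or 88 mm when upright) (height (world z) of container_center above 0.095 m or (angle between container's own z axis and vertical above 1.4 rad and height (world z) of container_center above 0.06 m) or (angle between container's own z axis and vertical below 0.1 rad and height (world z) of container_center above 0.088 m)).
It fails at once if the blue container is moved more than 10 mm or tipped over (distance of blue_container from where it was at the start of the episode above 0.01 m or angle between blue_container's own z axis and vertical above 0.3 rad).
It fails at once if the lorry is moved more than 10 mm or tipped over (distance of lorry from where it was at the start of the episode above 0.01 m or angle between lorry's own z axis and vertical above 0.3 rad).
It fails at once if the green bin is moved more than 10 mm or tipped over (distance of green_bin from where it was at the start of the episode above 0.01 m or angle between green_bin's own z axis and vertical above 0.3 rad).
It fails at once if the blue bin is moved more than 10 mm or tipped over (distance of blue_bin from where it was at the start of the episode above 0.01 m or angle between blue_bin's own z axis and vertical above 0.3 rad).
It also fails if it takes over 38 s, if anything falls off the work surface, if the arm or the gripper's body presses on something with over 40 N, if the wrist force passes 120 N, or if a joint passes its speed limit or range.

ROBOT

A 6-joint arm with a two-finger parallel gripper is mounted at the origin on the work surface. World frame = base frame: x ahead of the robot, y to its left, z up, the work surface at z = 0. Lengths are in mm, angles in rad, forces in N, time in s.
With the tool pointing down it reaches from about 375 to 750 mm from the base axis. Payload 9 kg.
Tool frame: the origin (TCP) lies between the finger pads; the fingertips stand 19 mm ahead of it and the grasp point (between the pads) is the TCP; z points along the fingers, y is the line along which they close (so a half turn about z gives the same grasp; the last joint's range is limited). The gripper opens to 85 mm and grips with 20 to 120 N. Pads are 22 mm wide; open, the fingers measure 114 mm over their backs; the gripper's body (76 mm by 85 mm) begins 54 mm behind the grasp point. The pads swing forward as they close: fully open they stand 13 mm farther back than shut.
Start: joints at [-1.536, 0.104, 0.097, 1.564, 0, 1.353], TCP at [150.078, -580.957, 250.331] pointing down, gripper open.
Joint ranges: [-2.99, 2.99], [-0.84, 1.86], [-1.1, 1.16], [-1.84, 2.11], [-1.51, 1.56], [-3.14, 3.14]. Speed limits (rad/s): [2.22, 2.22, 2.57, 3.14, 3.14, 3.14].

INTERFACE

Orientations are given as [roll, pitch, yaw] about the fixed x, y, z axes, in that order (R = Rz(yaw) Ry(pitch) Rx(roll)).
In Python, from workcell import ctrl, cams, order gives the robot as it stands. The module is installed in compiled form; this text tells all that it offers.
- The arm moves only by the tool servo_tool, never from a script. Its argument "moves" is a list of rows, each a list of 3 entries, a list of its own where there are three numbers: the closure in counts, from 0 (fully open) to 255 (shut), then the shift along the tool's x, y, z in cm, then the turn about the tool's z in rad. A call has 1 to 10 rows; each row shifts and turns the commanded pose from where the row before left it, along the tool's axes as they then stand; what a row does not reach is not made up. A row lasts 1/10 s, in which the tool goes at most 50 mm and 8.59 degrees, less where a joint would pass 70% of its speed; a pose out of reach is approached as far as the arm can. A call is refused whole if a number of a shift passes 5 or a number of a turn 0.15, either way. A call with a gripper value outside its range is refused whole. The fingers move at their own pace and stop on an object; "squeeze" is the grip in N (left out, the last holds). Time passes only in rows, so rows that do not move let the fingers close. It gives the time, the measured TCP pose, the force, the opening and the grip force at its end, in the units of the state.
- ctrl.read_state(): the state, without advancing time (a new reading comes with each control period).
- cams.read_camera(name): name is "scene" or "side" or "wrist"; returns a dict with "img" (480x640x3 uint8, blue, green, red), "range_z" (480x640 float32, mm along the optical axis (not along the pixel's ray), 0 where there is no reading), "vfov" (degrees; the focal length in pixels is half the picture's height over the tangent of half this angle, whatever the lens; pixels are square), "cx", "cy" (the principal point, pixels), "origin" and "orientation" of the camera in the world; the wrist camera has in their place "mount" (4x4, takes a point from camera to tool coordinates, whose origin is the TCP and whose axes are the flange's). Camera axes: x right, y up, looking along -z (the intrinsics and any distortion apply to the point x, -y, -z); pixel columns grow to the right and rows downward; lengths in mm; the calibration is good to about 2 mm. A picture is of the moment at which its call begins: read the wrist's pose just before it.
- order.job_done(): hands the job in; it is judged then, once.
The state is a dict: "time_s": time; "joint_pos": joint angles; "joint_velocities": joint speeds; "tau": joint torques, N m; "tool_pos": TCP position; "eef_rot": TCP orientation; "force": force on the tool from outside, world axes, zero at the start; "wrist_torque": the same for the moment, N m; "gripper_width": finger opening in mm; "grip_force": force on a finger pad.
Only numpy, scipy, OpenCV 4.12 (cv2) and the standard library are available. Lean on these libraries where they do the work, as an engineer would, in place of code of your own. Each camera call takes 0.05 s, during which the arm holds its last target. There are 200 camera calls.

## Working session

There is one attempt and no reset: what is moved stays moved. The work goes in short steps, Python scripts to look and compute and a tool call to move; the robot and the scene stay as the last step left them, time stands still between calls to the robot, and variables do not carry over. Pictures are saved under pics/ and viewed, at most 10 in all, crops included, and the job is handed in when it is done.

Besides the shell and the picture viewer there is one more tool, called by a JSON object that holds its "api" and its "payload", one argument or row to a line. servo_tool: Moves the arm, as the interface text tells. Its arguments: {"type":"object","properties":{"moves":{"type":"array","items":{"type":"array"}},"squeeze":{"type":"number"}},"required":["moves"]}

```bash
mkdir -p pics; cat > h.py <<'E'
import numpy as np, cv2
from workcell import ctrl, cams, order
from scipy.spatial.transform import Rotation as R
def cloud(c, T=None):
    f=240/np.tan(np.radians(c["vfov"])/2); v,u=np.mgrid[0:480,0:640]; d=c["range_z"]
    return np.stack([(u-c["cx"])/f*d,-(v-c["cy"])/f*d,-d],-1)
E
python3 - <<'E'
from h import *
print(ctrl.read_state())
for n in("scene","side"):
    c=cams.read_camera(n); cv2.imwrite(f"pics/{n}.png",c["img"]); np.savez(n,**c)
    print({k:v for k,v in c.items() if k not in("img","range_z")})
E
```

```text
{'time_s': 0.0, 'joint_pos': array([-1.53571834e+00,  1.04720432e-01,  9.64425614e-02,  1.56390498e+00,
        6.89889572e-06,  1.35307343e+00]), 'joint_velocities': array([ 0.00075982, -0.00045358, -0.00071363, -0.00058683,  0.00015504,
        0.00017556]), 'tau': array([-1.26710420e-04, -5.56936669e+01,  5.03648543e+01,  1.72319653e-02,
       -4.53886032e-04,  1.83466562e-05]), 'tool_pos': array([ 150.05644448, -580.60193034,  249.49524214]), 'eef_rot': array([-3.14024035e+00, -3.06234840e-04,  2.52800671e-01]), 'force': array([ 0.69782607, -0.05268206, -0.64266411]), 'wrist_torque': array([0.01529863, 0.0110624 , 0.0284912 ]), 'grip_force': 0.0, 'gripper_width': 85.103503243676}
{'vfov': 42.733735649871676, 'cx': 323.5259641647087, 'cy': 242.09359720297138, 'origin': array([926.82818305, 375.01562094, 908.66606527]), 'orientation': array([ 0.53159893, -0.00965884,  2.38202239])}
{'vfov': 56.2151980655909, 'cx': 318.49212265273366, 'cy': 233.74414651947768, 'origin': array([475.10051046, 449.93303312, 565.4671379 ]), 'orientation': array([ 0.73583825, -0.00901663, -2.91477906])}
```

View pics/scene.png

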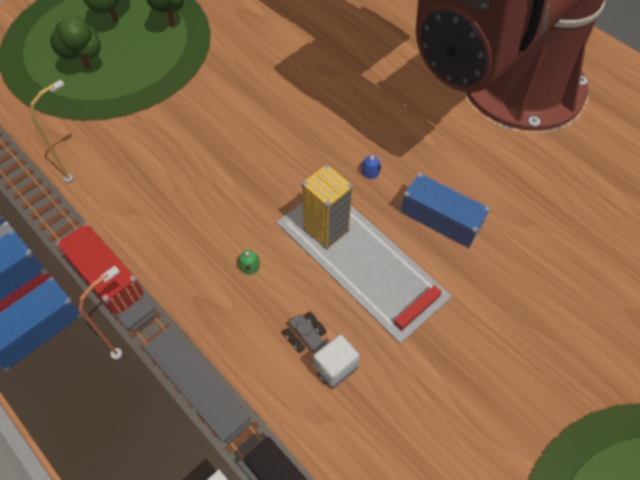

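View pics/side.png

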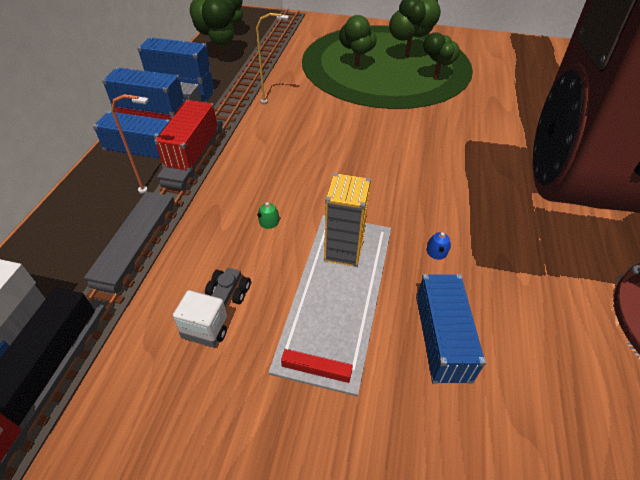

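Both views show the yellow container standing at the far end of the pad, at scene (327,205) and side (345,220). The red stop is at scene (417,307) and side (316,366). The green bin and lorry are on one side of the pad, the blue bin and blue container on the other. Next I measure these using depth.

```bash
cat >> h.py <<'E'
def world(c):
    return cloud(c)@R.from_euler("xyz",c["orientation"]).as_matrix().T+c["origin"]
def rect(P):
    (x,y),s,a=cv2.minAreaRect(P[:,:2].astype(np.float32)); return np.round([x,y,*s,a],1)
def analyse(c,n):
    P=world(c); hsv=cv2.cvtColor(c["img"],cv2.COLOR_BGR2HSV).astype(int); H,S,V=hsv[...,0],hsv[...,1],hsv[...,2]
    z=P[...,2]; near=(P[...,0]>-250)&(P[...,0]<650)&(P[...,1]<-100)&(P[...,1]>-900)&(c["range_z"]>0)
    def big(m):
        m=cv2.morphologyEx(m.astype(np.uint8),cv2.MORPH_OPEN,np.ones((3,3)))
        k,l,s,ce=cv2.connectedComponentsWithStats(m); i=1+np.argmax(s[1:,4]); return (l==i)
    pad=big(near&(S<60)&(z>0)&(z<14)&(V>90))
    yel=big(near&(H>18)&(H<32)&(S>120)&(z>20))
    for nm,m in(("pad",pad),("yellow",yel),("ytop",yel&(z>np.percentile(z[yel],98)-6))):
        Q=P[m]; print(n,nm,len(Q),rect(Q),"z",np.percentile(Q[:,2],[2,50,98]).round(1))
    k,l,s,ce=cv2.connectedComponentsWithStats((near&(z>15)&(z<200)).astype(np.uint8))
    for i in range(1,k):
        if s[i,4]>120:
            Q=P[l==i]; print(n,"obj",ce[i].round(),rect(Q),"zmax",Q[:,2].max().round(1))
E
python3 - <<'E'
from h import *
for n in("scene","side"): analyse(dict(np.load(n+".npz")),n)
E
```

```text
Traceback (most recent call last):
  File "h.py", line 17, in analyse
    pad=big(near&(S<60)&(z>0)&(z<14)&(V>90))
  File "h.py", line 16, in big
    k,l,s,ce=cv2.connectedComponentsWithStats(m); i=1+np.argmax(s[1:,4]); return (l==i)
                                                      ~~~~~~~~~^^^^^^^^^
ValueError: attempt to get argmax of an empty sequence
```

```bash
python3 - <<'E'
from h import *
for n,px in(("scene",[(360,255),(417,307),(327,180),(535,120)]),("side",[(335,300),(316,366),(348,190)])):
    c=dict(np.load(n+".npz")); P=world(c)
    for u,v in px: print(n,u,v,P[v,u].round(),c["range_z"][v,u])
E
```

```text
scene 360 255 [528.  57.   7.] 1034.2936
scene 417 307 [536. 190.  22.] 969.9601
scene 327 180 [531. -23. 143.] 944.59
scene 535 120 [74. 80. 14.] 1180.3932
side 335 300 [530.  79.   6.] 665.8676
side 316 366 [532. 195.  25.] 575.5846
side 348 190 [536. -16. 141.] 628.7788
```

Geometry is sensible; just my region mask was wrong.

```bash
sed -i 's/^    z=P\[.*$/    z=P[...,2]; near=(P[...,0]>330)\&(P[...,0]<720)\&(P[...,1]<330)\&(P[...,1]>-200)\&(c["range_z"]>0)/' h.py; python3 - <<'E'
from h import *
for n in("scene","side"): analyse(dict(np.load(n+".npz")),n)
E
```

```text
scene pad 8303 [528.9  59.7 304.1 125.   88.7] z [2.4 5.9 9.4]
scene yellow 1069 [559.9 -16.9  10.9  57.    1.5] z [ 23.6  91.5 141.9]
scene ytop 147 [559.1 -18.5   9.3  43.1   1. ] z [136.6 140.2 143.1]
scene obj [371. 165.] [388.5 -53.1  31.5  35.7  63.2] zmax 46.4
scene obj [326. 205.] [536.8 -18.   61.2  57.2  89.8] zmax 146.4
scene obj [445. 208.] [371.4 101.8  60.  136.8  12.7] zmax 64.2
scene obj [248. 261.] [676.7 -55.2  32.4  34.7  69.6] zmax 45.8
scene obj [418. 307.] [533.5 190.2  19.1  94.   89.2] zmax 28.2
scene obj [327. 348.] [692.3 132.6 124.   51.9  85.3] zmax 72.5
scene obj [293. 339.] [713.7  95.   44.1  10.7  85.6] zmax 26.1
side pad 10549 [530.7  60.5 300.9 120.1  88.8] z [3.5 5.6 7.6]
side yellow 197 [536.8 -18.6  11.8  56.6   1.2] z [139.2 140.7 142. ]
side ytop 197 [536.8 -18.6  11.8  56.6   1.2] z [139.2 140.7 142. ]
side obj [345. 217.] [536.5 -18.3  55.6  61.4   1.1] zmax 143.8
side obj [268. 213.] [674.9 -53.4  34.1  26.7   6.2] zmax 44.6
side obj [439. 243.] [387.6 -54.6  33.7  31.   35.7] zmax 45.1
side obj [207. 308.] [694.1 132.  125.5  51.5  89.9] zmax 70.5
side obj [450. 327.] [371.7 101.   55.8 137.5  13.6] zmax 61.1
side obj [240. 288.] [669.9  97.5  43.2  11.   85.8] zmax 25.0
side obj [317. 364.] [533.3 189.2  19.6  92.   88.8] zmax 26.5
```

Both cameras agree. The pad centre is about (530,60) with heading about 88.8°, and the stop's face is at y≈180. The container is at (536.5,-18) with heading about 91°. First I turn the tool to yaw≈1.57 and half-close the fingers so they make a wide pusher.

{"api": "servo_tool", "payload": {
  "moves": [
    [160, [0, 0, 0], -0.146],
    [160, [0, 0, 0], -0.146],
    [160, [0, 0, 0], -0.146],
    [160, [0, 0, 0], -0.146],
    [160, [0, 0, 0], -0.146],
    [160, [0, 0, 0], -0.146],
    [160, [0, 0, 0], -0.146],
    [160, [0, 0, 0], -0.146],
    [160, [0, 0, 0], -0.146],
    [160, [0, 0, 0], 0]
  ]
}}

```text
time_s: 1.1
tool_pos: [150.1, -580.8, 249.9]
eef_rot: [-3.142, -0.001, 1.569]
force: [0.0, 0.1, -0.1]
gripper_width: 32.1
grip_force: 0.0
```

{"api": "servo_tool", "payload": {
  "moves": [
    [160, [3.7, 3, 0], 0],
    [160, [3.7, 3, 0], 0],
    [160, [3.7, 3, 0], 0],
    [160, [3.7, 3, 0], 0],
    [160, [3.7, 3, 0], 0],
    [160, [3.7, 3, 0], 0],
    [160, [3.7, 3, 0], 0],
    [160, [3.7, 3, 0], 0],
    [160, [3.7, 3, 0], 0],
    [160, [0, 0, 0], 0]
  ]
}}

```text
time_s: 2.1
tool_pos: [423.9, -244.7, 250.4]
eef_rot: [3.141, -0.001, 1.568]
force: [0.5, -0.6, 0.2]
gripper_width: 32.1
grip_force: 0.0
```

{"api": "servo_tool", "payload": {
  "moves": [
    [160, [3.6, 2.8, 0], 0],
    [160, [3.6, 2.8, 0], 0],
    [160, [3.6, 2.8, 0], 0],
    [160, [3.6, 2.8, 0], 0],
    [160, [0, 0, 4], 0],
    [160, [0, 0, 4], 0],
    [160, [0, 0, 3.5], 0],
    [160, [0, 0, 0], 0],
    [160, [0, 0, 0], 0]
  ]
}}

```text
time_s: 3.0
tool_pos: [533.7, -105.7, 135.8]
eef_rot: [-3.141, -0.0, 1.564]
force: [1.1, 0.4, 0.9]
gripper_width: 31.4
grip_force: 0.0
```

```bash
python3 - <<'E'
from h import *
c=cams.read_camera("side"); cv2.imwrite("pics/s2.png",cv2.resize(c["img"][60:300,200:520],None,fx=2,fy=2))
E
```

```text
(no output)
```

View pics/s2.png

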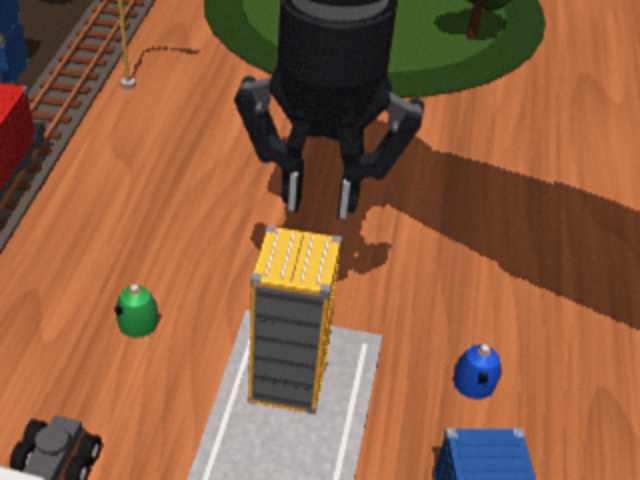

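The crop shows the fingers behind the container at (292,190) and (345,195), and the container's top spans (255–340, 230–290), so they are nearly centred. Approaching and pushing slowly.

{"api": "servo_tool", "payload": {
  "moves": [
    [160, [1.5, 0.3, 0], 0],
    [160, [1.5, 0, 0], 0],
    [160, [0.5, 0, 0], 0],
    [160, [0.5, 0, 0], 0],
    [160, [0.4, 0, 0], 0],
    [160, [0.4, 0, 0], 0],
    [160, [0.4, 0, 0], 0],
    [160, [0.4, 0, 0], 0],
    [160, [0.4, 0, 0], 0]
  ]
}}

```text
time_s: 3.95
tool_pos: [537.2, -45.3, 135.3]
eef_rot: [3.142, 0.0, 1.567]
force: [0.3, -0.4, 0.8]
gripper_width: 32.0
grip_force: 0.4
```

{"api": "servo_tool", "payload": {
  "moves": [
    [160, [0.4, 0, 0], 0],
    [160, [0.4, 0, 0], 0],
    [160, [0.4, 0, 0], 0],
    [160, [0.4, 0, 0], 0],
    [160, [0.4, 0, 0], 0],
    [160, [0.4, 0, 0], 0],
    [160, [0, 0, 0], 0]
  ]
}}

```text
time_s: 4.65
tool_pos: [537.3, -21.0, 135.2]
eef_rot: [-3.141, -0.0, 1.567]
force: [0.3, -0.2, -0.6]
gripper_width: 31.4
grip_force: 0.0
```

```bash
python3 - <<'E'
from h import *
c=cams.read_camera("side"); cv2.imwrite("pics/s3.png",cv2.resize(c["img"][60:400,200:520],None,fx=1.6,fy=1.6))
E
```

```text
(no output)
```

View pics/s3.png

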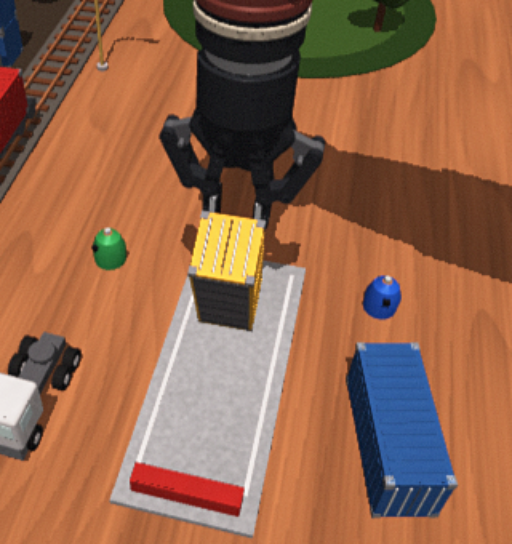

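The container (190–265, 215–325) is tilting forward with the fingers on its upper back. I keep pushing.

{"api": "servo_tool", "payload": {
  "moves": [
    [160, [0.4, 0, 0], 0],
    [160, [0.4, 0, 0], 0],
    [160, [0.4, 0, 0], 0],
    [160, [0.4, 0, 0], 0],
    [160, [0.4, 0, 0], 0],
    [160, [0, 0, 0], 0],
    [160, [0, 0, 0], 0],
    [160, [0, 0, 0], 0],
    [160, [0, 0, 0], 0]
  ]
}}

```text
time_s: 5.6
tool_pos: [537.4, -1.7, 135.3]
eef_rot: [-3.142, 0.0, 1.567]
force: [0.1, -0.4, 0.2]
gripper_width: 31.8
grip_force: 0.0
```

```bash
python3 - <<'E'
from h import *
c=cams.read_camera("side"); cv2.imwrite("pics/s4.png",cv2.resize(c["img"][60:400,200:520],None,fx=1.6,fy=1.6))
analyse(c,"side")
E
```

```text
side pad 7632 [530.6  61.3 300.2 120.2  88.8] z [3.5 5.6 7.6]
side yellow 2923 [5.357e+02 7.860e+01 5.330e+01 1.351e+02 3.000e-01] z [62.  63.9 65.7]
side ytop 2923 [5.357e+02 7.860e+01 5.330e+01 1.351e+02 3.000e-01] z [62.  63.9 65.7]
side obj [345. 184.] [538.    1.6 122.3  33.1   1.2] zmax 200.0
side obj [268. 213.] [674.4 -53.2  36.1  25.8  25.5] zmax 45.8
side obj [439. 243.] [388.8 -54.3  30.5  33.9  52.9] zmax 44.6
side obj [331. 289.] [5.357e+02 7.910e+01 5.510e+01 1.384e+02 2.000e-01] zmax 66.9
side obj [207. 308.] [694.3 131.7  51.2 126.3   0. ] zmax 70.2
side obj [450. 327.] [371.8 100.8  55.8 137.5  13.7] zmax 61.1
side obj [240. 288.] [670.1  97.4  42.9  11.   86.5] zmax 24.5
side obj [316. 364.] [533.2 189.4  19.2  91.9  88.6] zmax 26.7
```

View pics/s4.png

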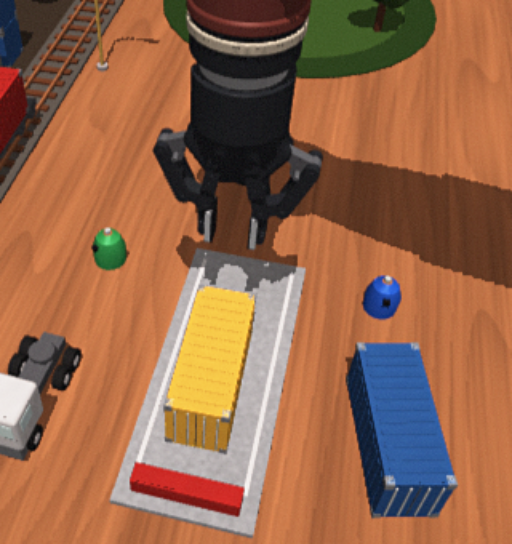

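The container now lies flat: its top is at z 64, its centre at (535.6,78.7), it is 1.5° off the pad's heading, and it is about 33 mm short of the stop. Crop (210,370) shows it between the lines. I back off, go low, square up, and push.

{"api": "servo_tool", "payload": {
  "moves": [
    [160, [-2, -0.15, 0], 0.017],
    [160, [-1.5, 0, 0], 0],
    [160, [0, 0, 3], 0],
    [160, [0, 0, 3.3], 0],
    [160, [0, 0, 3], 0],
    [160, [0, 0, 0], 0],
    [160, [1.2, 0, 0], 0],
    [160, [1.2, 0, 0], 0],
    [160, [0.4, 0, 0], 0],
    [160, [0.4, 0, 0], 0]
  ]
}}

```text
time_s: 6.65
tool_pos: [537.1, -3.8, 43.7]
eef_rot: [3.14, 0.001, 1.551]
force: [-0.3, 0.2, -0.6]
gripper_width: 31.8
grip_force: 0.0
```

{"api": "servo_tool", "payload": {
  "moves": [
    [160, [0.4, 0, 0], 0],
    [160, [0.4, 0, 0], 0],
    [160, [0.4, 0, 0], 0],
    [160, [0.4, 0, 0], 0],
    [160, [0.4, 0, 0], 0]
  ]
}}

```text
time_s: 7.15
tool_pos: [536.6, 15.6, 42.3]
eef_rot: [3.142, 0.0, 1.55]
force: [0.4, -3.0, 0.7]
gripper_width: 32.0
grip_force: 0.0
```

{"api": "servo_tool", "payload": {
  "moves": [
    [160, [0.3, 0, 0], 0],
    [160, [0.3, 0, 0], 0],
    [160, [0.3, 0, 0], 0],
    [160, [0.3, 0, 0], 0],
    [160, [0.2, 0, 0], 0]
  ]
}}

```text
time_s: 7.65
tool_pos: [536.9, 29.7, 42.3]
eef_rot: [-3.142, 0.0, 1.55]
force: [-0.4, -2.5, 0.6]
gripper_width: 31.5
grip_force: 0.0
```

{"api": "servo_tool", "payload": {
  "moves": [
    [160, [0.15, 0, 0], 0],
    [160, [0.15, 0, 0], 0]
  ]
}}

```text
time_s: 7.85
tool_pos: [536.9, 32.6, 42.2]
eef_rot: [-3.142, 0.0, 1.55]
force: [-0.2, -2.0, 1.8]
gripper_width: 31.7
grip_force: 0.0
```

{"api": "servo_tool", "payload": {
  "moves": [
    [160, [0.15, 0, 0], 0],
    [160, [0.05, 0, 0], 0]
  ]
}}

```text
time_s: 8.05
tool_pos: [537.0, 33.1, 42.5]
eef_rot: [-3.141, 0.003, 1.549]
force: [-3.7, -12.5, 3.0]
gripper_width: 32.0
grip_force: 0.0
```

The force rose to 12.5 N and motion stopped, so the container is against the stop. I nudge it a little more to seat it, then retreat and check.

{"api": "servo_tool", "payload": {
  "moves": [
    [160, [0.1, 0, 0], 0],
    [160, [0, 0, 0], 0]
  ]
}}

```text
time_s: 8.25
tool_pos: [537.1, 33.2, 42.7]
eef_rot: [-3.141, 0.005, 1.548]
force: [-2.8, -16.0, 3.4]
gripper_width: 31.8
grip_force: 0.0
```

{"api": "servo_tool", "payload": {
  "moves": [
    [160, [-1, 0, 0], 0],
    [160, [-3, 0, 0], 0],
    [160, [-3, 0, 0], 0],
    [160, [0, 0, -4], 0],
    [160, [0, 0, -4], 0],
    [160, [0, 0, -4], 0],
    [160, [0, 0, 0], 0]
  ]
}}

```text
time_s: 8.95
tool_pos: [538.2, -35.3, 168.2]
eef_rot: [3.133, 0.002, 1.55]
force: [1.2, -0.3, -0.3]
gripper_width: 31.9
grip_force: 0.0
```

```bash
python3 - <<'E'
from h import *
c=cams.read_camera("side"); cv2.imwrite("pics/s5.png",cv2.resize(c["img"][200:400,200:400],None,fx=3,fy=3))
analyse(c,"side")
E
```

```text
side pad 7928 [530.7  59.7 302.6 120.1  88.8] z [3.5 5.7 7.6]
side yellow 3253 [537.  112.6 135.6  53.2  89. ] z [62.  63.8 65.7]
side ytop 3253 [537.  112.6 135.6  53.2  89. ] z [62.  63.8 65.7]
side obj [333. 160.] [564.3 -28.1  39.   20.6  37.5] zmax 199.9
side obj [368. 166.] [508.8 -23.7  22.4  27.1  41.9] zmax 199.9
side obj [268. 213.] [675.6 -55.   28.5  33.4  86.4] zmax 44.2
side obj [439. 243.] [388.5 -54.2  29.7  34.9  73.6] zmax 45.3
side obj [323. 319.] [531.3 121.7 155.1  91.8  88.4] zmax 67.0
side obj [207. 308.] [6.943e+02 1.319e+02 5.130e+01 1.259e+02 1.000e-01] zmax 70.1
side obj [450. 327.] [371.5 100.9  56.  137.4  13.8] zmax 61.2
side obj [240. 288.] [670.1  97.6  41.9  11.6  86.4] zmax 24.3
```

View pics/s5.png

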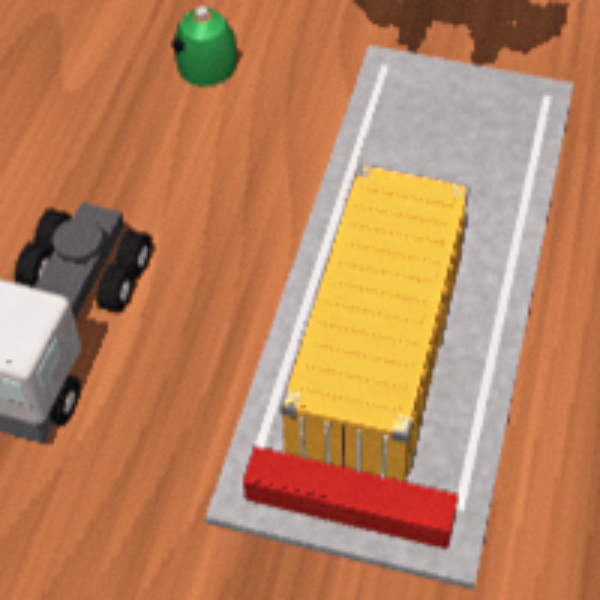

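The container is against the red stop (crop around (350,470)) and between the lines. It is within about 0.2° of the pad's heading, with pad x≈52 and y≈-5. The bystanders have not moved.

```bash
python3 -c "
from workcell import order; print(order.job_done())"
```

```text
the job is handed in; nothing more can be done
None
```

The yellow container was toppled onto its floor and pushed up against the red stop. In the last camera check it was square to the stop within about 0.2° and about 5 mm off the pad's middle line, with the bystanders unmoved; the job is handed in, but no verdict came back.

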